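Mist a glue joint and hold the click-lever clamp on it

TASK

In the glue jig a loose box front stands a few millimetres away from its small pine box, with instant glue already on it. Press the white spray cap of the activator can in the jig fully down and let it come back up, so that the open joint is misted; then push the bar clamp's black-gripped lever round clockwise (seen from above) by exactly three clicks, counted by feel and never as far as a fourth, so that the pad closes the front onto the box. The lever springs back when let go, so finish while still holding it at the third click, and leave the other things lying about where they are.

Things in the scene. Friction and masses are not known exactly. Their poses are not given: they have to be found in the camera images.
- jig: Fixed plywood board, 18 mm thick, with a bar clamp lying flat on it. Origin: on the bench under the middle of the work, z up. The board spans x -177 to +125 mm, y -143 to +143 mm. In its frame the clamp's pad pushes along -y, its rail lies at x = +98 mm, the lever sticks out to +y, the can stands near x -115, y +25 mm. Jig yaw is within 0.22 rad of 0.
- lever_pivot (a point): Point on the lever's vertical pivot axis (bolt at the end of the clamp's sliding arm), at the height of the middle of the lever's grip (79 mm above the bench; the top of the bolt is 93 mm above the bench).
- lever_grip (a point): Middle of the lever's black ribbed grip: a level round bar 23 mm thick from 72 to 188 mm from the pivot axis; this point is 140 mm from the axis, and moves with the lever. This point is 79 mm, the grip's underside 67 mm above the bench. Its x axis points outwards along the lever.
- lever (a joint): Lever angle, rad: 0 at rest (it points along the jig's +y, leaning 0.35 rad to the jig's -x), growing clockwise seen from above, the grip going to the jig's +x; stop 1.15. Push at mid grip: 5 N at rest, 6 to 8 N between clicks 2, 3 and 4; it climbs to 8 to 11 N just before a click, drops to about 3 N within 0.04 rad at the click, and is back 0.07 rad after it. It never locks: let go, it springs back to 0.
- quadrant: Fixed steel quadrant, 56 mm radius, under the lever; a sprung pawl on the lever clicks over its five saw teeth. Origin on the pivot axis, 64 mm above the bench. Clockwise from its x axis the tooth tips stand at 0.20, 0.39, 0.58, 0.77 and 0.96 rad; a click is the lever passing a tip. It is set differently each time, up to 0.08 rad either way: the first click comes at 0.12 to 0.28 rad of the lever.
- cap_top (a point): Centre of the top of the white spray cap, 25 mm across, on the small aluminium can (45 mm across) that stands fixed upright in a square wooden holder (64 x 64 x 30 mm) on the jig's board; a thin clear spout points at the joint. The cap's top is 119 mm above the bench and moves straight down with it.
- cap (a joint): How far the spray cap is pressed, in m: 0 up, 0.005 fully down (stop). Its spring takes 3 N at the start and 8 N fully down, and lifts it again.
- pine_box: Loose open pine box, 100 (x) x 120 (y) x 60 mm high, walls 10 mm, on the jig's board against the clamp's fixed jaw. Origin: centre of its underside.
- box_centre (a point): Centre of the pine box, 30 mm above its underside, axes as the box's: y points to the box front.
- front_centre (a point): Centre of the loose pine box front, a board 100 (x) x 16 (y) x 60 mm high that stands on edge between the box and the clamp's pad, 5 mm off the box at the start; when it closes on the box its centre is 68 mm from the box's centre along the box's y.
- box_front: The same box front as a body; origin: centre of its underside.
- sanding_block: Bystander on the jig's board: cork sanding block 90 x 55 x 28 mm. Origin: centre of its underside.
- wax_tin: Bystander on the jig's board: flat metal tin 53 mm across, 22 mm high. Origin: centre of its underside.
- glue_bottle: Bystander: white glue bottle 60 mm across, 170 mm high, on the bench. Origin: centre of its underside.
- try_square: Bystander: try square lying on the bench, dark wooden stock 100 x 24 x 16 mm with a thin steel blade 150 mm long. Origin: under the middle of the stock.
- mallet: Bystander: wooden mallet lying on the bench, 260 mm long, head 55 x 110 x 70 mm. Origin: on the bench under the middle of the handle.
- tape_measure: Bystander: grey tape measure 68 x 38 x 66 mm standing on the bench. Origin: centre of its underside.
- offcut: Bystander: pine offcut 150 x 44 x 22 mm lying on the bench. Origin: centre of its underside.
Not all that is in view belongs to the job. Leave any orange look-alike of the box_front alone. What is shaped like the pine_box but pink is not meant.

How it is judged:
On the way, in this order (a step that is already met when the one before it is completed fails the run):
1. the spray cap is pressed fully down while the joint is still open (value of joint cap above 0.004 m and y of front_centre in the frame of box_centre above 0.0712 m and value of joint lever below 0.1 rad), for 0.1 s.
2. the spray cap has come up again, before the lever is pushed (value of joint cap below 0.001 m and contact force between the fingers and can below 0.1 N and y of front_centre in the frame of box_centre above 0.0712 m and value of joint lever below 0.1 rad), for 0.1 s.
3. the lever is held past its third click and short of the fourth, the front closed on the box (y of lever_grip in the frame of quadrant between -0.0964 and -0.0785 m and y of front_centre in the frame of box_centre below 0.0695 m and contact force between the fingers and lever above 1 N), for 0.3 s.
At the end, for the whole second after the job is handed in: The fingers still push on the lever (over 1 N) and hold it still, past its third click and short of the fourth (0.595 to 0.76 rad clockwise of the quadrant's x); the front stands upright (0.08 rad), closed on the box within 1.5 mm and pressed on it with over 2 N; the spray cap is up (all of step 3 and angle between front_centre's own z axis and vertical below 0.08 rad and contact force between box_front and pine_box above 2 N and value of joint cap below 0.001 m and velocity of joint lever between -0.1 and 0.1 rad/s); the arm keeps its last pose, push and grip.
It fails at once if the lever is pushed over its fourth click (y of lever_grip in the frame of quadrant below -0.099 m).
It fails at once if the spray cap is pressed again once the lever has been pushed (value of joint cap above 0.003 m and value of joint lever above 0.2 rad).
It fails at once if something else lying about is moved by more than 30 mm or the pine box is shoved out of place (distance of any of sanding_block, wax_tin, glue_bottle, try_square, mallet, tape_measure, offcut from where it was at the start of the episode above 0.03 m or distance of pine_box from where it was at the start of the episode above 0.01 m).
It also fails if it takes over 69 s, if anything falls off the work surface, if the arm or the gripper's body presses on something with over 40 N, if the wrist force passes 120 N, or if a joint passes its speed limit or range.

ROBOT

A 7-joint arm with a two-finger parallel gripper is mounted at the origin on the work surface. World frame = base frame: x ahead of the robot, y to its left, z up, the work surface at z = 0. Lengths are in m, angles in rad, forces in N, time in s.
With the tool pointing down it reaches from about 0.4 to 0.875 m from the base axis. Payload 19.3 kg.
Tool frame: the origin (TCP) lies at the very end of the fingers, on their centre line; the grasp point (between the pads) lies 19 mm behind it; z points along the fingers, y is the direction in which the jaws open and shut (so a half turn about z gives the same grasp; the last joint's range is limited). The gripper opens to 85 mm and grips with 20 to 120 N. Pads are 22 mm wide; open, the fingers measure 114 mm over their backs; the gripper's body (76 mm by 85 mm) begins 54 mm behind the grasp point. The pads swing forward as they close: fully open they stand 13 mm farther back than shut.
Start: joints at [1.272, 0.521, -0.036, 1.599, 0.021, 1.021, -0.113], TCP at [0.142, -0.609, 0.194] pointing down, gripper open.
Joint ranges: [-2.91, 2.91], [-0.3, 2.13], [-1.5, 1.42], [0.17, 2.43], [-1.26, 4.41], [0.16, 1.93], [-2.52, 2.52]. Speed limits (rad/s): [1.89, 1.89, 2.39, 2.39, 3.01, 3.01, 3.01].

INTERFACE

Orientations are given as [roll, pitch, yaw] about the fixed x, y, z axes, in that order (R = Rz(yaw) Ry(pitch) Rx(roll)).
In Python, from workcell import bot, vision, job_done gives the robot as it stands.
- The arm moves only by the tool arm_command, never from a script. Its arguments are lists of equal length, an entry for each row: "gripper": the finger opening in cm, from 0 to 8.54; "slide": the shift along the tool's x, y, z in cm, a list of three; "turn": the turn, a rotation vector about the tool's x, y, z in degrees, a list of three. A call has 1 to 5 rows; each row is the pose to reach, as a shift and turn from the pose commanded when the call began, along the tool's axes at that moment; what a row does not reach only later rows make up. A row lasts 1/8 s, in which the tool goes at most 62.5 mm and 10.7 degrees, less where a joint would pass 70% of its speed; a pose out of reach is approached as far as the arm can. A call with a gripper value outside its range is refused whole. The fingers move at their own pace and stop on an object; "force" is the grip in N (left out, the last holds). Time passes only in rows, so rows that repeat a pose let the fingers close. It gives the time, the measured TCP pose, the force and the opening at its end, in the units of the state.
- bot.observe(): the state, without advancing time (a new reading comes with each control period).
- vision.grab_frame(name): name is "scene" or "side" or "wrist"; returns the picture (384x512x3 uint8, blue, green, red); there is no depth.
- vision.camera_model(name): a dict with "mtx" (3x3 intrinsics, pixels), "T" (4x4, takes a point from camera to world coordinates). Camera axes: x right, y down, z forward; pixel columns grow to the right and rows downward; lengths in m; the calibration is good to about 2 mm. A picture is of the moment at which its call begins: read the wrist's pose just before it. camera_model takes no time and is no camera call; for the wrist camera it gives the pose at the moment of the call.
- job_done(): hands the job in, once; it reports no verdict.
The state is a dict: "clock": time; "qpos": joint angles; "qd": joint speeds; "joint_efforts": joint torques, N m; "position": TCP position; "tool_rot": TCP orientation; "force": force on the tool from outside, world axes, zero at the start; "moment": the same for the moment, N m; "grip_width": finger opening in m.
Only numpy, scipy, OpenCV 4.12 (cv2) and the standard library are available. Lean on these libraries where they do the work, as an engineer would, in place of code of your own. Each camera call takes 0.05 s, during which the arm holds its last target. There are 200 camera calls.

## Working session

There is one attempt and no reset: what is moved stays moved. The work goes in short steps, Python scripts to look and compute and a tool call to move; the robot and the scene stay as the last step left them, time stands still between calls to the robot, and variables do not carry over. Pictures are saved under pics/ and viewed, about 8 in all and at most 12, crops included, and the job is handed in when it is done.

Besides the shell and the picture viewer there is one more tool, called after "Emit:" by a JSON object that holds its "op" and its "data", one argument or row to a line. arm_command: Moves the arm, as the interface text tells. Its arguments: {"type":"object","properties":{"gripper":{"type":"array","items":{"type":"number"}},"slide":{"type":"array","items":{"type":"array","items":{"type":"number"}}},"turn":{"type":"array","items":{"type":"array","items":{"type":"number"}}},"force":{"type":"number"}},"required":["gripper","slide","turn"]}

```bash
mkdir -p pics; ls; python3 - <<'E'
from workcell import bot, vision
import cv2
print(bot.observe())
for n in ("scene","side"):
    f=vision.grab_frame(n); cv2.imwrite(f"pics/{n}0.png",cv2.resize(f,(800,600),interpolation=cv2.INTER_CUBIC))
    m=vision.camera_model(n); print(n,m["mtx"].tolist(),m["T"].round(4).tolist())
E
```

```text
pics
{'clock': 0.0, 'qpos': array([ 1.27179987,  0.52199953, -0.03632824,  1.59999702,  0.02121354,
        1.02105655, -0.11276044]), 'qd': array([-0.00118817, -0.00034769,  0.00028648, -0.00101141,  0.00165157,
       -0.00044965, -0.00021606]), 'joint_efforts': array([-3.71214082e-05, -9.27113700e+01,  1.98014170e+00, -3.69924688e+01,
        1.79241219e-02,  8.34307313e-03, -2.17014025e-05]), 'position': array([ 0.14163145, -0.60837223,  0.19323869]), 'tool_rot': array([-3.14052105e+00,  8.59896097e-05,  2.28833709e-01]), 'force': array([0.89545384, 0.30127991, 0.46973   ]), 'moment': array([ 0.03745223,  0.00209595, -0.02185129]), 'grip_width': 0.0857186974453157}
scene [[417.0243799798623, 0.0, 257.39393599020553], [0.0, 417.0243799798623, 193.7515644704285], [0.0, 0.0, 1.0]] [[-0.8521, 0.4326, -0.2945, 0.9342], [0.5233, 0.6963, -0.4913, 0.7123], [-0.0075, -0.5728, -0.8197, 1.3332], [0.0, 0.0, 0.0, 1.0]]
side [[389.97082792139986, 0.0, 250.52889654241525], [0.0, 389.97082792139986, 186.61335915742438], [0.0, 0.0, 1.0]] [[-0.9946, -0.0797, 0.0669, 0.4206], [-0.1014, 0.5959, -0.7966, 0.9867], [0.0236, -0.7991, -0.6008, 0.8695], [0.0, 0.0, 0.0, 1.0]]
```

View pics/scene0.png

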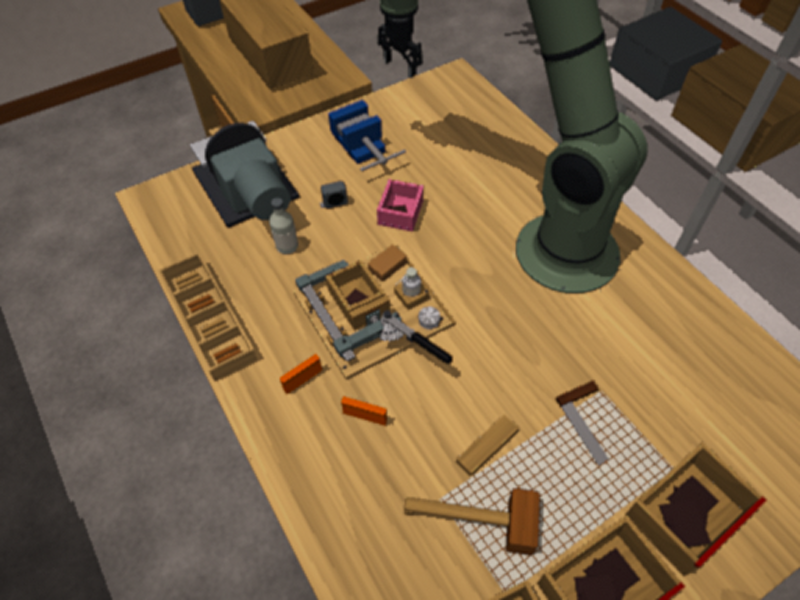

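View pics/side0.png

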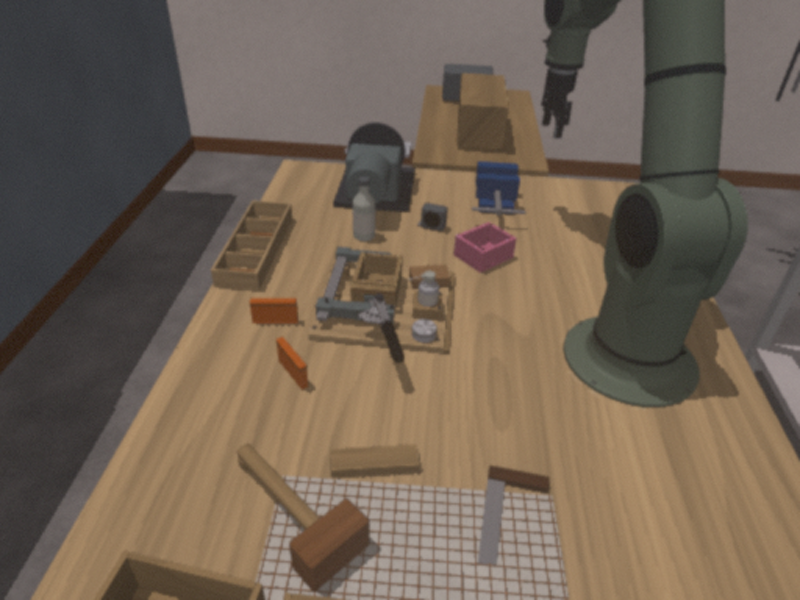

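The white grid mat, orange fronts and pink box are distractors. The jig is at scene (375,305) and side (385,300) in the 800 px views. I'll enlarge both.

```bash
python3 - <<'E'
from workcell import vision
import cv2, numpy as np
for n,(x,y) in (("scene",(184,150)),("side",(190,145))):
    f=np.mean([vision.grab_frame(n) for _ in range(3)],axis=0).astype(np.uint8)
    c=cv2.resize(f[y:y+96,x:x+128],(768,576),interpolation=cv2.INTER_CUBIC)
    cv2.imwrite(f"pics/{n}1.png",c)
E
```

```text
(no output)
```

View pics/scene1.png

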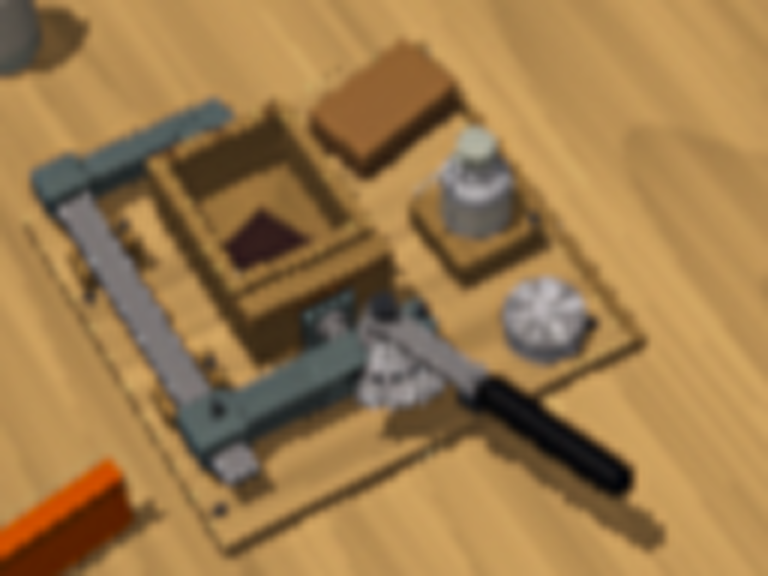

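View pics/side1.png

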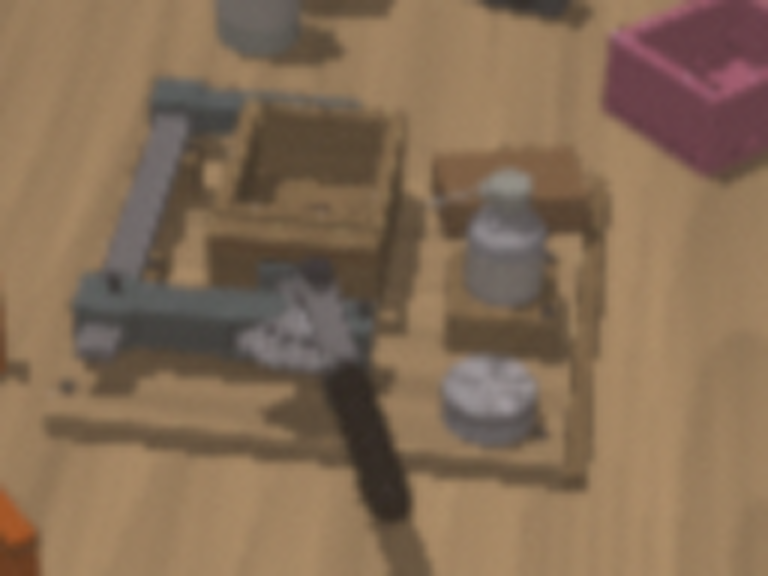

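Pixels in the crops (scene / side):
- cap top: (480,142) / (508,182)
- bolt top: (383,300) / (316,268)
- board corner near the tin: (642,340) / (585,470)
- board corner at the rail end: (228,545) / (48,415)
- grip end: (620,478) / (393,508)

The meant box is the natural pine one inside the clamp, and the front stands between it and the pad. The pink box and orange boards lie off the jig.

```bash
cat > h.py <<'E'
import numpy as np
from workcell import bot, vision
from scipy.optimize import least_squares
OFF={"scene":(184,150),"side":(190,145)}
def px(n,u,v): return np.array([u,v])/6-0.42+OFF[n]   # crop centre convention
def proj(n,P):
    m=vision.camera_model(n); T=np.linalg.inv(m["T"]); c=T[:3,:3]@P+T[:3,3]; q=m["mtx"]@c; return q[:2]/q[2]
def tri(obs):
    A=[];b=[]
    for n,uv in obs:
        m=vision.camera_model(n); d=m["T"][:3,:3]@np.linalg.solve(m["mtx"],[*uv,1]); d/=np.linalg.norm(d)
        M=np.eye(3)-np.outer(d,d); A.append(M); b.append(M@m["T"][:3,3])
    return np.linalg.lstsq(np.vstack(A),np.hstack(b),rcond=None)[0]
E
python3 - <<'E'
from h import *
F={"cap":((480,142),(508,182)),"bolt":((383,300),(316,268)),"cT":((642,340),(585,470)),"cR":((228,545),(48,415)),"gend":((620,478),(393,508))}
for k,(a,b) in F.items(): print(k,tri([("scene",px("scene",*a)),("side",px("side",*b))]).round(4))
J={"cT":(-.177,.143,.018),"cR":(.125,.143,.018)}
def W(p,X): c,s=np.cos(p[2]),np.sin(p[2]); return np.array([p[0]+c*X[0]-s*X[1],p[1]+s*X[0]+c*X[1],X[2]])
# p: x,y,yaw, cap jig xy, pivot jig xy
def res(p):
    r=[]
    pts={k:W(p,v) for k,v in J.items()}
    pts["cap"]=W(p,(p[3],p[4],.119)); pts["bolt"]=W(p,(p[5],p[6],.093))
    a=.35; pts["gend"]=W(p,(p[5]-.186*np.sin(a),p[6]+.186*np.cos(a),.079))
    for k in pts:
        for n,uv in zip(("scene","side"),F[k]): r+=list(proj(n,pts[k])-px(n,*uv))
    return r
s=least_squares(res,[.5,.05,0,-.115,.025,0,.1]); p=s.x
print(p.round(4)); print(np.round(s.fun,2))
print("cap",W(p,(p[3],p[4],.119)),"piv",W(p,(p[5],p[6],.079)))
E
```

```text
cap [ 0.4319 -0.0797  0.1221]
bolt [ 0.5324 -0.0289  0.0908]
cT [0.3801 0.0336 0.0122]
cR [0.6754 0.0277 0.0155]
gend [0.4742 0.1409 0.0757]
[ 0.5501 -0.1106 -0.027  -0.1195  0.0249 -0.019   0.0795]
[ 1.61 -1.31  0.28  0.1  -0.65  0.15 -1.37 -0.22 -0.29  0.    0.21  0.26
 -0.53 -0.36  0.01 -1.02  0.82  0.64 -0.04  0.26]
cap [ 0.43136421 -0.08242849  0.119     ] piv [ 0.53324026 -0.03058178  0.079     ]
```

```bash
cat >> h.py <<'E'
from scipy.spatial.transform import Rotation as R
def cmd(pos,yaw_deg):
    o=bot.observe(); Rt=R.from_euler("xyz",o["tool_rot"]); Rg=R.from_euler("xyz",[np.pi,0,np.radians(yaw_deg)])
    return (Rt.inv().apply(np.array(pos)-o["position"])*100).round(2).tolist(), np.degrees((Rt.inv()*Rg).as_rotvec()).round(2).tolist()
E
python3 - <<'E'
from h import *
m=vision.camera_model("wrist"); o=bot.observe(); Rt=R.from_euler("xyz",o["tool_rot"])
print(m["mtx"][0,0], Rt.inv().apply(m["T"][:3,3]-o["position"]).round(3), (Rt.inv().as_matrix()@m["T"][:3,:3]).round(2).tolist())
print(cmd([.30,-.40,.30],50)); print(cmd([.43,-.08,.26],88))
E
```

```text
280.98072787917636 [ 0.083  0.    -0.179] [[0.0, -0.95, -0.32], [1.0, 0.0, -0.0], [0.0, -0.32, 0.95]]
([20.15, -16.74, -10.62], [-0.01, -0.0, -36.9])
([40.06, -44.95, -6.62], [-0.01, -0.01, -74.9])
```

Emit:
{"op": "arm_command", "data": {
  "gripper": [8.5, 8.5, 8.5, 8.5, 8.5],
  "slide": [
    [2, -2, -5],
    [7, -6, -8],
    [12, -10, -10],
    [16, -13, -10],
    [20, -17, -10]
  ],
  "turn": [
    [0, 0, -10],
    [0, 0, -20],
    [0, 0, -30],
    [0, 0, -40],
    [0, 0, -50]
  ]
}}

```text
clock: 1.02
position: [0.2994, -0.3961, 0.2944]
tool_rot: [3.14, 0.001, 1.108]
force: [0.2, -0.7, -0.3]
grip_width: 0.0853
```

```bash
python3 - <<'E'
from h import *
print(bot.observe()); print(cmd([.46,-.04,.27],90))
E
```

```text
{'clock': 1.025, 'qpos': array([ 1.0696548 ,  0.2259911 , -0.3202389 ,  1.78387541,  0.07778854,
        1.14267861,  0.2618758 ]), 'qd': array([-0.39375042, -0.28683834, -0.47924892,  0.41686868,  0.03751943,
       -0.09898144,  0.48593867]), 'joint_efforts': array([ 6.23265490e+00, -6.22725320e+01,  2.00864218e+00, -4.16100383e+01,
        1.33748894e-02,  6.55355919e-01, -1.74847316e+00]), 'position': array([ 0.29941761, -0.39608512,  0.29438489]), 'tool_rot': array([3.14037660e+00, 5.36228573e-04, 1.10789462e+00]), 'force': array([ 0.21129261, -0.68747057, -0.30521774]), 'moment': array([-0.03379466,  0.00699185,  0.01199057]), 'grip_width': 0.08527514620906278}
([39.03, -1.54, 2.42], [0.06, 0.05, -26.52])
```

Emit:
{"op": "arm_command", "data": {
  "gripper": [4, 2, 0, 0, 0],
  "slide": [
    [6, 0, 0],
    [12, -0.5, 1],
    [18, -1, 1.5],
    [24, -1, 2],
    [30, -1, 2]
  ],
  "turn": [
    [0, 0, -6],
    [0, 0, -12],
    [0, 0, -18],
    [0, 0, -24],
    [0, 0, -26]
  ]
}}

```text
clock: 1.65
position: [0.4251, -0.124, 0.2738]
tool_rot: [3.141, 0.0, 1.557]
force: [0.8, -1.5, 0.4]
grip_width: 0.0001
```

Emit:
{"op": "arm_command", "data": {
  "gripper": [0, 0, 0, 0],
  "slide": [
    [5, 0, 0],
    [9, 0, 0],
    [9, 0, 0],
    [9, 0, 0]
  ],
  "turn": [
    [0, 0, 0],
    [0, 0, 0],
    [0, 0, 0],
    [0, 0, 0]
  ]
}}

```text
clock: 2.15
position: [0.4261, -0.0363, 0.2738]
tool_rot: [-3.142, 0.0, 1.555]
force: [-0.0, 0.7, 0.3]
grip_width: -0.0001
```

```bash
python3 - <<'E'
from h import *
import cv2
m=vision.camera_model("wrist"); o=bot.observe(); f=vision.grab_frame("wrist")
np.savez("w1.npz",T=m["T"],K=m["mtx"]); print(o["qpos"].round(2),o["position"],o["tool_rot"],o["force"],o["grip_width"],np.abs(o["qd"]).max())
cv2.imwrite("pics/w1.png",cv2.resize(f,(800,600),interpolation=cv2.INTER_CUBIC))
E
```

```text
[ 0.55  0.15 -0.68  1.95  0.11  1.07 -0.18] [ 0.42612081 -0.03627981  0.27381175] [-3.14155983e+00  3.07072171e-04  1.55491390e+00] [-0.02202007  0.67879634  0.3030629 ] -9.184473600175361e-05 0.013160296425160522
```

View pics/w1.png

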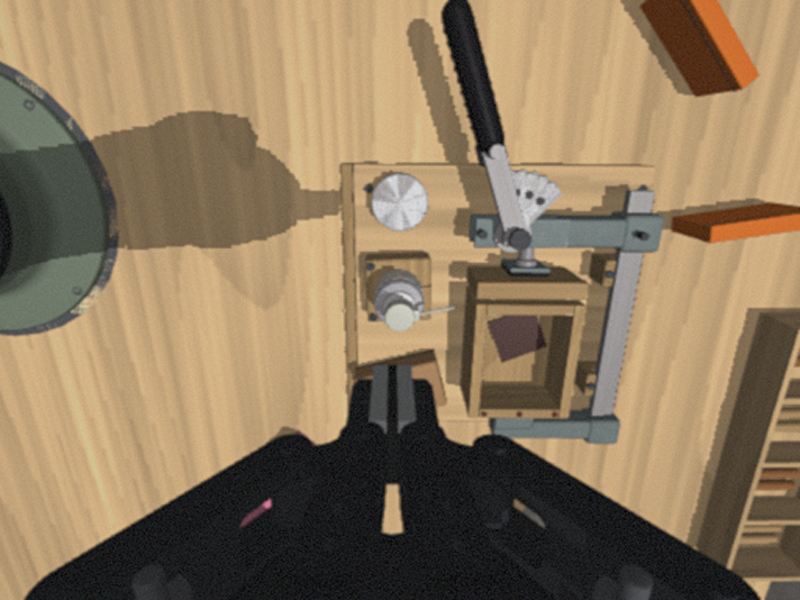

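The wrist view (800 px) shows the cap top at (401,317) and the bolt at (517,237). The grip runs from (489,147) to (456,10), the front is at (527,280), and the board's front corners are at (342,165) and (654,165).

```bash
python3 - <<'E'
from h import *
d=np.load("w1.npz"); T,K=d["T"],d["K"]
def at(u,v,z):
    r=T[:3,:3]@np.linalg.solve(K,[(u+.5)*.64-.5,(v+.5)*.64-.5,1]); t=(z-T[2,3])/r[2]; return T[:3,3]+t*r
P={k:at(*a) for k,a in dict(cap=(401,317,.119),bolt=(517,237,.093),gin=(489,147,.079),gout=(456,12,.079),cT=(342,165,.018),cR=(654,165,.018),cTback=(349,362,.018),front1=(470,268,.078),front2=(588,268+8,.078)).items()}
for k,v in P.items(): print(k,v.round(4), round(np.hypot(*(v-P["bolt"])[:2]),4))
g=(P["gout"]-P["gin"]); print("lever ang",np.degrees(np.arctan2(g[1],g[0])))
e=P["cR"]-P["cT"]; print("yaw",np.arctan2(e[1],e[0]),np.hypot(*e[:2]))
print(cmd([P["cap"][0],P["cap"][1],.15],90))
E
```

```text
cap [ 0.4333 -0.0831  0.119 ] 0.1137
bolt [ 0.5304 -0.0238  0.093 ] 0.0
gin [0.5063 0.0471 0.079 ] 0.0749
gout [0.4768 0.1417 0.079 ] 0.174
cT [0.3804 0.0332 0.018 ] 0.1605
cR [0.6766 0.0285 0.018 ] 0.1553
cTback [ 0.3772 -0.1744  0.018 ] 0.2148
front1 [ 0.4953 -0.0537  0.078 ] 0.0461
front2 [ 0.6003 -0.0627  0.078 ] 0.08
lever ang 107.31449491514265
yaw -0.01591511332327346 0.29620838304177405
([-4.63, 0.8, 12.38], [-0.0, 0.02, -0.96])
```

Emit:
{"op": "arm_command", "data": {
  "gripper": [0, 0, 0, 0, 0],
  "slide": [
    [-4.6, 0.65, 2],
    [-4.6, 0.65, 8],
    [-4.6, 0.65, 12],
    [-4.6, 0.65, 14.5],
    [-4.6, 0.65, 14.5]
  ],
  "turn": [
    [0, 0, 0],
    [0, 0, 0],
    [0, 0, 0],
    [0, 0, 0],
    [0, 0, 0]
  ]
}}

```text
clock: 2.82
position: [0.4309, -0.0824, 0.1277]
tool_rot: [-3.139, -0.001, 1.554]
force: [0.1, -0.2, 0.6]
grip_width: -0.0002
```

Emit:
{"op": "arm_command", "data": {
  "gripper": [0, 0, 0],
  "slide": [
    [0, 0, 0.5],
    [0, 0, 0.9],
    [0, 0, 0.9]
  ],
  "turn": [
    [0, 0, 0],
    [0, 0, 0],
    [0, 0, 0]
  ]
}}

```text
clock: 3.2
position: [0.4321, -0.0819, 0.1201]
tool_rot: [3.141, 0.0, 1.555]
force: [0.1, 0.5, 0.9]
grip_width: 0.0002
```

Emit:
{"op": "arm_command", "data": {
  "gripper": [0, 0],
  "slide": [
    [0, 0, 0.2],
    [0, 0, 0.3]
  ],
  "turn": [
    [0, 0, 0],
    [0, 0, 0]
  ]
}}

```text
clock: 3.45
position: [0.432, -0.0818, 0.1168]
tool_rot: [3.141, 0.0, 1.555]
force: [-0.0, -0.7, 0.7]
grip_width: 0.0002
```

Emit:
{"op": "arm_command", "data": {
  "gripper": [0, 0],
  "slide": [
    [0, 0, 0.2],
    [0, 0, 0.2]
  ],
  "turn": [
    [0, 0, 0],
    [0, 0, 0]
  ]
}}

```text
clock: 3.7
position: [0.4319, -0.0818, 0.1147]
tool_rot: [-3.141, -0.0, 1.555]
force: [0.8, -0.3, -1.1]
grip_width: 0.0002
```

Emit:
{"op": "arm_command", "data": {
  "gripper": [0, 0],
  "slide": [
    [0, 0, 0.2],
    [0, 0, 0.2]
  ],
  "turn": [
    [0, 0, 0],
    [0, 0, 0]
  ]
}}

```text
clock: 3.95
position: [0.4319, -0.0818, 0.1127]
tool_rot: [-3.141, -0.0, 1.555]
force: [0.8, -0.0, 0.3]
grip_width: -0.0003
```

No force at 6 mm below the expected contact height, so I'll look before pressing further.

```bash
python3 - <<'E'
from h import *
import cv2
a=vision.grab_frame("scene")[145:200,230:290]; b=vision.grab_frame("side")[140:195,245:305]; w=vision.grab_frame("wrist")[150:310,170:345]
r=lambda i:cv2.resize(i,(400,int(400*i.shape[0]/i.shape[1])),interpolation=cv2.INTER_CUBIC)
top=np.hstack([r(a),r(b)]); c=np.zeros((230,800,3),np.uint8); ww=cv2.resize(w,(251,230)); c[:,:251]=ww
cv2.imwrite("pics/c1.png",np.vstack([top,c]))
print(bot.observe()["position"],bot.observe()["force"])
E
```

```text
[ 0.43194361 -0.08179778  0.11278645] [ 0.23988687  0.68500304 -0.77650851]
```

View pics/c1.png

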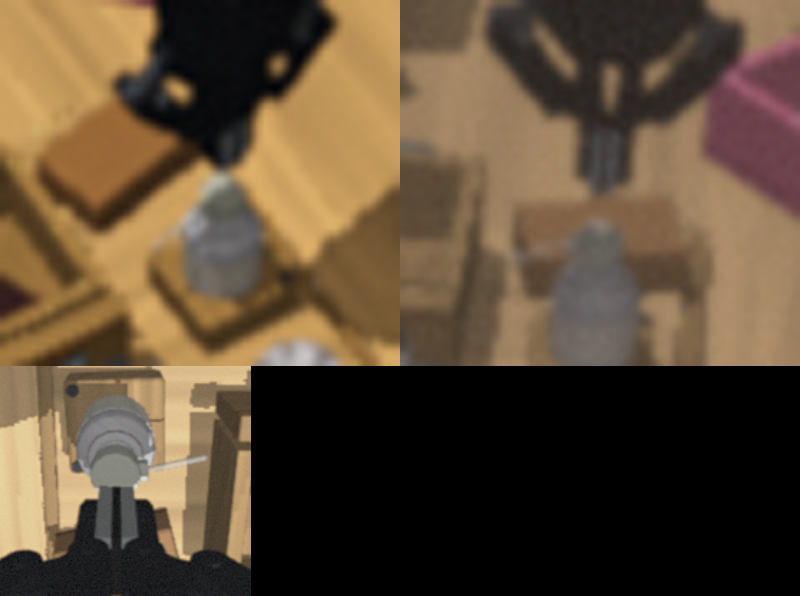

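```bash
python3 - <<'E'
from h import *
P=bot.observe()["position"]
for n in ("scene","side","wrist"): print(n,proj(n,P), "cap", proj(n,np.array([.4325,-.0825,.119])))
print("tip tri",tri([("scene",(264.2,169.75)),("side",(275.3,168.5))]))
# cap now: scene crop (225,178), side (598,230), wrist crop (116,455-366)
print("cap tri",tri([("scene",(230+225*.15,145+183*.15)),("side",(245+199*.15,140+232*.15))]))
m=vision.camera_model("wrist"); print(m["T"][:3,3])
E
```

```text
scene [263.23803932 174.46463955] cap [263.01531255 173.36748878]
side [274.15907969 176.78234021] cap [274.11562793 175.13468401]
wrist [249.87463908 220.46870317] cap [250.68637077 225.25570499]
tip tri [ 0.4312702  -0.07540866  0.1495447 ]
cap tri [ 0.42957393 -0.08269449  0.12111951]
[0.43379291 0.00098712 0.29223262]
```

```bash
python3 - <<'E'
from h import *
o=bot.observe();P=o["position"]; Rt=R.from_euler("xyz",o["tool_rot"])
for d in (0,.01,.02,.03,.04): 
    Q=P-d*Rt.as_matrix()[:,2]; print(d,[proj(n,Q).round(1).tolist() for n in ("scene","side","wrist")])
E
```

```text
0 [[263.2, 174.5], [274.2, 176.8], [249.9, 220.5]]
0.01 [[263.2, 172.8], [274.3, 174.3], [249.8, 226.8]]
0.02 [[263.3, 171.1], [274.5, 171.9], [249.8, 233.8]]
0.03 [[263.3, 169.4], [274.7, 169.4], [249.7, 241.6]]
0.04 [[263.3, 167.7], [274.9, 166.9], [249.7, 250.3]]
```

The visible fingertips end about 20–30 mm short of the reported TCP. I'll go down by feel.

Emit:
{"op": "arm_command", "data": {
  "gripper": [0, 0],
  "slide": [
    [0, 0, 0.5],
    [0, 0, 0.5]
  ],
  "turn": [
    [0, 0, 0],
    [0, 0, 0]
  ]
}}

```text
clock: 4.35
position: [0.4317, -0.0818, 0.1074]
tool_rot: [-3.141, -0.0, 1.555]
force: [-0.4, 0.1, 0.1]
grip_width: 0.0001
```

Emit:
{"op": "arm_command", "data": {
  "gripper": [0, 0],
  "slide": [
    [0, 0, 0.3],
    [0, 0, 0.3]
  ],
  "turn": [
    [0, 0, 0],
    [0, 0, 0]
  ]
}}

```text
clock: 4.6
position: [0.4318, -0.0818, 0.1046]
tool_rot: [-3.141, -0.0, 1.555]
force: [0.0, 0.8, -0.5]
grip_width: -0.0001
```

Emit:
{"op": "arm_command", "data": {
  "gripper": [0, 0],
  "slide": [
    [0, 0, 0.3],
    [0, 0, 0.3]
  ],
  "turn": [
    [0, 0, 0],
    [0, 0, 0]
  ]
}}

```text
clock: 4.85
position: [0.4318, -0.0818, 0.1016]
tool_rot: [-3.141, -0.0, 1.555]
force: [-0.6, 0.3, -0.5]
grip_width: 0.0002
```

Emit:
{"op": "arm_command", "data": {
  "gripper": [0, 0],
  "slide": [
    [0, 0, 0.2],
    [0, 0, 0.2]
  ],
  "turn": [
    [0, 0, 0],
    [0, 0, 0]
  ]
}}

```text
clock: 5.1
position: [0.4318, -0.0818, 0.0997]
tool_rot: [-3.141, -0.0, 1.555]
force: [0.1, 1.0, 0.8]
grip_width: -0.0
```

Emit:
{"op": "arm_command", "data": {
  "gripper": [0, 0],
  "slide": [
    [0, 0, 0.3],
    [0, 0, 0.3]
  ],
  "turn": [
    [0, 0, 0],
    [0, 0, 0]
  ]
}}

```text
clock: 5.35
position: [0.4318, -0.0818, 0.0966]
tool_rot: [-3.141, -0.0, 1.555]
force: [-0.3, -0.1, 1.0]
grip_width: -0.0001
```

Emit:
{"op": "arm_command", "data": {
  "gripper": [0, 0],
  "slide": [
    [0, 0, 0.3],
    [0, 0, 0.3]
  ],
  "turn": [
    [0, 0, 0],
    [0, 0, 0]
  ]
}}

```text
clock: 5.6
position: [0.4318, -0.0818, 0.0936]
tool_rot: [-3.141, -0.0, 1.555]
force: [-0.3, 0.4, -0.6]
grip_width: -0.0002
```

Emit:
{"op": "arm_command", "data": {
  "gripper": [0, 0],
  "slide": [
    [0, 0, 0.3],
    [0, 0, 0.3]
  ],
  "turn": [
    [0, 0, 0],
    [0, 0, 0]
  ]
}}

```text
clock: 5.85
position: [0.4318, -0.0818, 0.0906]
tool_rot: [-3.141, -0.0, 1.555]
force: [0.9, 1.3, 0.5]
grip_width: 0.0007
```

```bash
python3 - <<'E'
from h import *
import cv2
a=vision.grab_frame("scene")[150:195,235:295]; b=vision.grab_frame("side")[145:190,245:305]; w=vision.grab_frame("wrist")[165:275,190:320]
r=lambda i:cv2.resize(i,(400,300),interpolation=cv2.INTER_CUBIC)
c=np.zeros((300,800,3),np.uint8); c[:,:354]=cv2.resize(w,(354,300),interpolation=cv2.INTER_CUBIC)
cv2.imwrite("pics/c2.png",np.vstack([np.hstack([r(a),r(b)]),c]))
print(bot.observe()["position"],bot.observe()["force"])
E
```

```text
[ 0.4319627  -0.08179981  0.09081475] [ 1.02223117  0.89571606 -1.16192326]
```

View pics/c2.png

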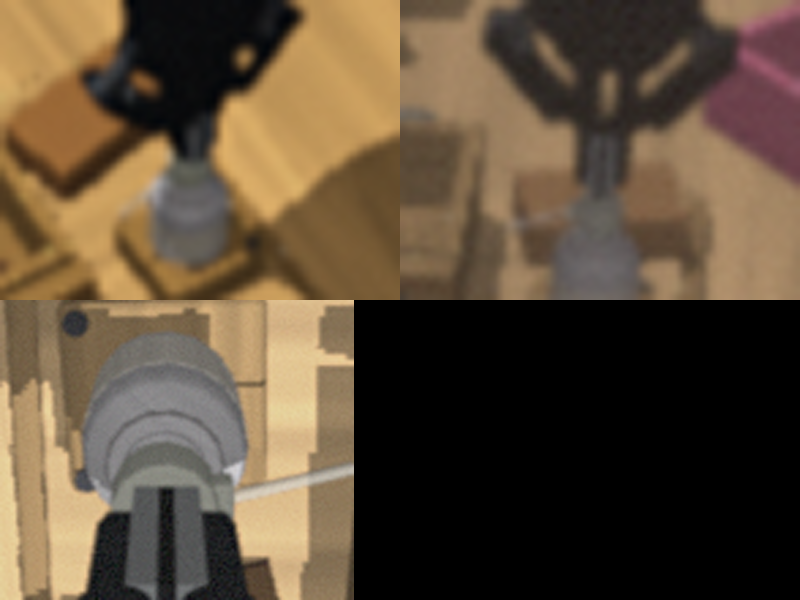

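The fingertips are right at the cap top and centred on it. I'll continue in small steps.

Emit:
{"op": "arm_command", "data": {
  "gripper": [0, 0],
  "slide": [
    [0, 0, 0.2],
    [0, 0, 0.2]
  ],
  "turn": [
    [0, 0, 0],
    [0, 0, 0]
  ]
}}

```text
clock: 6.25
position: [0.4318, -0.0818, 0.0887]
tool_rot: [-3.141, -0.0, 1.555]
force: [0.2, 0.1, -0.8]
grip_width: 0.0004
```

Emit:
{"op": "arm_command", "data": {
  "gripper": [0, 0],
  "slide": [
    [0, 0, 0.2],
    [0, 0, 0.2]
  ],
  "turn": [
    [0, 0, 0],
    [0, 0, 0]
  ]
}}

```text
clock: 6.5
position: [0.4318, -0.0818, 0.0867]
tool_rot: [-3.141, -0.0, 1.555]
force: [-0.3, -0.3, 0.1]
grip_width: 0.0001
```

Emit:
{"op": "arm_command", "data": {
  "gripper": [0, 0],
  "slide": [
    [0, 0, 0.2],
    [0, 0, 0.2]
  ],
  "turn": [
    [0, 0, 0],
    [0, 0, 0]
  ]
}}

```text
clock: 6.75
position: [0.4318, -0.0818, 0.0846]
tool_rot: [-3.141, -0.0, 1.555]
force: [0.5, 0.5, 0.0]
grip_width: 0.0004
```

Emit:
{"op": "arm_command", "data": {
  "gripper": [0, 0],
  "slide": [
    [0, 0, 0.2],
    [0, 0, 0.2]
  ],
  "turn": [
    [0, 0, 0],
    [0, 0, 0]
  ]
}}

```text
clock: 7.0
position: [0.4319, -0.0818, 0.0827]
tool_rot: [-3.141, -0.0, 1.555]
force: [1.0, -0.4, 0.5]
grip_width: 0.0004
```

Emit:
{"op": "arm_command", "data": {
  "gripper": [0, 0],
  "slide": [
    [0, 0, 0.2],
    [0, 0, 0.2]
  ],
  "turn": [
    [0, 0, 0],
    [0, 0, 0]
  ]
}}

```text
clock: 7.25
position: [0.432, -0.0818, 0.0808]
tool_rot: [3.141, 0.0, 1.555]
force: [0.7, 0.4, 3.2]
grip_width: 0.0001
```

Emit:
{"op": "arm_command", "data": {
  "gripper": [0, 0],
  "slide": [
    [0, 0, 0.2],
    [0, 0, 0.2]
  ],
  "turn": [
    [0, 0, 0],
    [0, 0, 0]
  ]
}}

```text
clock: 7.5
position: [0.432, -0.0818, 0.0788]
tool_rot: [3.141, -0.0, 1.555]
force: [-0.1, -0.9, 6.7]
grip_width: 0.0
```

```bash
python3 - <<'E'
from h import *
o=bot.observe();P=o["position"]; M=R.from_euler("xyz",o["tool_rot"]).as_matrix()
for d in (.02,.03,.035,.04,.045): print(d,proj("wrist",P+M@[.011,0,-d]))
print(o["force"],o["joint_efforts"].round(2))
E
```

```text
0.02 [249.79478974 217.8631553 ]
0.03 [249.74412892 224.90984452]
0.035 [249.71654599 228.74650476]
0.04 [249.68727788 232.81756465]
0.045 [249.65616531 237.14518193]
[-0.07036086 -0.86828295  6.66834165] [-1.500e-01 -6.705e+01 -5.690e+00 -2.229e+01  8.000e-02 -2.400e-01
 -6.000e-02]
```

Contact came at a reported z of about 0.081, so the tips end 38 mm short of the reported TCP. Now I press fully.

Emit:
{"op": "arm_command", "data": {
  "gripper": [0, 0],
  "slide": [
    [0, 0, 0.2],
    [0, 0, 0.2]
  ],
  "turn": [
    [0, 0, 0],
    [0, 0, 0]
  ]
}}

```text
clock: 7.75
position: [0.432, -0.0818, 0.0768]
tool_rot: [3.141, 0.0, 1.555]
force: [-1.3, -0.7, 7.3]
grip_width: -0.0004
```

Emit:
{"op": "arm_command", "data": {
  "gripper": [0, 0],
  "slide": [
    [0, 0, 0.2],
    [0, 0, 0.2]
  ],
  "turn": [
    [0, 0, 0],
    [0, 0, 0]
  ]
}}

```text
clock: 8.0
position: [0.4323, -0.0818, 0.0761]
tool_rot: [3.141, 0.001, 1.555]
force: [-11.6, 2.1, 47.1]
grip_width: -0.0003
```

Force shot up at 0.076, which is the stop, so the cap is fully down. I'll ease off slightly, hold, then rise.

Emit:
{"op": "arm_command", "data": {
  "gripper": [0, 0, 0, 0, 0],
  "slide": [
    [0, 0, -0.15],
    [0, 0, -0.15],
    [0, 0, -2],
    [0, 0, -6],
    [0, 0, -9]
  ],
  "turn": [
    [0, 0, 0],
    [0, 0, 0],
    [0, 0, 0],
    [0, 0, 0],
    [0, 0, 0]
  ]
}}

```text
clock: 8.62
position: [0.4319, -0.0817, 0.166]
tool_rot: [3.141, -0.0, 1.555]
force: [-0.3, 0.2, 0.6]
grip_width: 0.0004
```

```bash
python3 - <<'E'
from h import *
print(cmd([.458,.096,.16],108), cmd([.458,.096,.024],108))
E
```

```text
([17.81, 2.33, 0.6], [0.01, -0.01, -18.88]) ([17.8, 2.33, 14.2], [0.01, -0.01, -18.88])
```

Emit:
{"op": "arm_command", "data": {
  "gripper": [0, 0, 0, 0, 0],
  "slide": [
    [5, 1, 0],
    [10, 1.5, 0],
    [15, 2, 0],
    [17.8, 2.3, 0],
    [17.8, 2.3, 2]
  ],
  "turn": [
    [0, 0, -6],
    [0, 0, -12],
    [0, 0, -18],
    [0, 0, -19],
    [0, 0, -19]
  ]
}}

```text
clock: 9.25
position: [0.4584, 0.0983, 0.1453]
tool_rot: [3.139, -0.001, 1.89]
force: [0.1, 0.6, -0.7]
grip_width: 0.0002
```

Emit:
{"op": "arm_command", "data": {
  "gripper": [0, 0, 0, 0, 0],
  "slide": [
    [0, 0, 3],
    [0, 0, 6],
    [0, 0, 8],
    [0, 0, 9],
    [0, 0, 9]
  ],
  "turn": [
    [0, 0, 0],
    [0, 0, 0],
    [0, 0, 0],
    [0, 0, 0],
    [0, 0, 0]
  ]
}}

```text
clock: 9.88
position: [0.4575, 0.0958, 0.0546]
tool_rot: [-3.141, -0.0, 1.887]
force: [0.5, 0.2, 0.5]
grip_width: -0.0003
```

```bash
python3 - <<'E'
from h import *
import cv2
o=bot.observe(); m=vision.camera_model("wrist"); w=vision.grab_frame("wrist"); np.savez("w2.npz",T=m["T"],K=m["mtx"])
a=vision.grab_frame("scene")[155:245,190:310]; b=vision.grab_frame("side")[150:240,190:310]
r=lambda i:cv2.resize(i,(400,300),interpolation=cv2.INTER_CUBIC)
cv2.imwrite("pics/c3.png",np.vstack([np.hstack([r(a),r(b)]),np.hstack([r(w),np.zeros((300,400,3),np.uint8)])]))
print(o["position"],o["tool_rot"],o["force"],o["qpos"].round(2))
E
```

```text
[0.45747241 0.09583731 0.05459288] [-3.14081035e+00 -1.69964626e-04  1.88702688e+00] [0.51675622 0.15533864 0.48976553] [ 0.13  0.56 -0.61  2.1   0.53  0.64 -0.53]
```

View pics/c3.png

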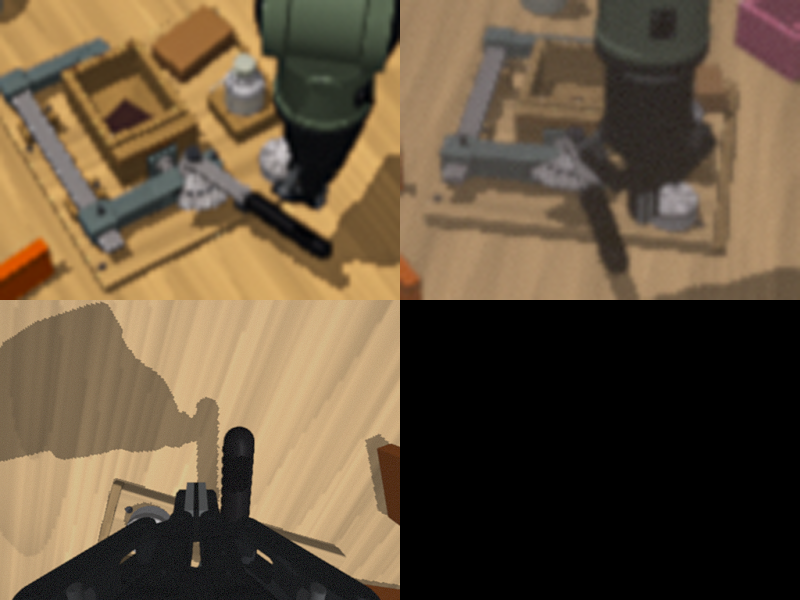

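Fingers are closed on the lever's -x side and parallel to it. The grip lies to their right in the wrist view. I'll lower the last 22 mm and then approach.

Emit:
{"op": "arm_command", "data": {
  "gripper": [0, 0, 0],
  "slide": [
    [0, 0, 1.2],
    [0, 0, 2.2],
    [0, 0, 2.2]
  ],
  "turn": [
    [0, 0, 0],
    [0, 0, 0],
    [0, 0, 0]
  ]
}}

```text
clock: 10.4
position: [0.4571, 0.0958, 0.0319]
tool_rot: [-3.14, -0.0, 1.887]
force: [0.5, 1.1, 0.3]
grip_width: -0.0
```

Emit:
{"op": "arm_command", "data": {
  "gripper": [0, 0],
  "slide": [
    [0, 0.4, 0],
    [0, 0.8, 0]
  ],
  "turn": [
    [0, 0, 0],
    [0, 0, 0]
  ]
}}

```text
clock: 10.65
position: [0.4655, 0.0984, 0.033]
tool_rot: [-3.142, 0.0, 1.887]
force: [-5.2, -0.8, 0.3]
grip_width: 0.0001
```

Emit:
{"op": "arm_command", "data": {
  "gripper": [0],
  "slide": [
    [0, 0.2, 0]
  ],
  "turn": [
    [0, 0, 0]
  ]
}}

```text
clock: 10.78
position: [0.4669, 0.099, 0.0328]
tool_rot: [-3.141, -0.0, 1.887]
force: [-4.9, 0.3, 2.2]
grip_width: -0.0002
```

Emit:
{"op": "arm_command", "data": {
  "gripper": [0],
  "slide": [
    [0, 0.2, 0]
  ],
  "turn": [
    [0, 0, 0]
  ]
}}

```text
clock: 10.9
position: [0.4686, 0.0996, 0.0328]
tool_rot: [-3.141, -0.0, 1.887]
force: [-5.8, 0.6, 2.4]
grip_width: 0.0002
```

Emit:
{"op": "arm_command", "data": {
  "gripper": [0],
  "slide": [
    [0, 0.2, 0]
  ],
  "turn": [
    [0, 0, 0]
  ]
}}

```text
clock: 11.02
position: [0.4705, 0.1003, 0.0328]
tool_rot: [-3.141, -0.0, 1.887]
force: [-6.2, 1.7, 2.2]
grip_width: -0.0002
```

Emit:
{"op": "arm_command", "data": {
  "gripper": [0],
  "slide": [
    [0, 0.2, 0]
  ],
  "turn": [
    [0, 0, 0]
  ]
}}

```text
clock: 11.15
position: [0.4724, 0.101, 0.0328]
tool_rot: [-3.141, -0.0, 1.887]
force: [-6.6, 1.0, 1.9]
grip_width: -0.0004
```

Emit:
{"op": "arm_command", "data": {
  "gripper": [0],
  "slide": [
    [0.05, 0.28, 0]
  ],
  "turn": [
    [0, 0, 2.5]
  ]
}}

```text
clock: 11.28
position: [0.4749, 0.1024, 0.0328]
tool_rot: [-3.141, -0.0, 1.843]
force: [-6.7, 1.5, 2.0]
grip_width: 0.0001
```

Emit:
{"op": "arm_command", "data": {
  "gripper": [0],
  "slide": [
    [0.05, 0.28, 0]
  ],
  "turn": [
    [0, 0, 2.5]
  ]
}}

```text
clock: 11.4
position: [0.4774, 0.1038, 0.0328]
tool_rot: [-3.141, -0.001, 1.799]
force: [-5.6, 2.6, 2.7]
grip_width: 0.0001
```

Emit:
{"op": "arm_command", "data": {
  "gripper": [0],
  "slide": [
    [0.05, 0.28, 0]
  ],
  "turn": [
    [0, 0, 1.5]
  ]
}}

```text
clock: 11.52
position: [0.4801, 0.105, 0.0328]
tool_rot: [-3.141, -0.0, 1.773]
force: [-6.2, 2.6, 2.1]
grip_width: 0.0001
```

Emit:
{"op": "arm_command", "data": {
  "gripper": [0],
  "slide": [
    [0.05, 0.28, 0]
  ],
  "turn": [
    [0, 0, 1.15]
  ]
}}

```text
clock: 11.65
position: [0.4827, 0.1061, 0.0328]
tool_rot: [-3.141, -0.0, 1.753]
force: [-5.3, 2.7, 2.6]
grip_width: 0.0
```

Emit:
{"op": "arm_command", "data": {
  "gripper": [0],
  "slide": [
    [0.05, 0.28, 0]
  ],
  "turn": [
    [0, 0, 1.15]
  ]
}}

```text
clock: 11.78
position: [0.4852, 0.107, 0.0328]
tool_rot: [-3.14, -0.0, 1.733]
force: [-7.2, 2.7, 2.2]
grip_width: -0.0
```

Emit:
{"op": "arm_command", "data": {
  "gripper": [0],
  "slide": [
    [0.05, 0.28, 0]
  ],
  "turn": [
    [0, 0, 1.15]
  ]
}}

```text
clock: 11.9
position: [0.4878, 0.1079, 0.0328]
tool_rot: [-3.14, -0.0, 1.713]
force: [-8.8, 2.6, 3.7]
grip_width: 0.0003
```

Emit:
{"op": "arm_command", "data": {
  "gripper": [0],
  "slide": [
    [0.05, 0.28, 0]
  ],
  "turn": [
    [0, 0, 1.15]
  ]
}}

```text
clock: 12.02
position: [0.4902, 0.1087, 0.0327]
tool_rot: [-3.14, -0.0, 1.693]
force: [-11.6, 2.0, 5.9]
grip_width: 0.0002
```

Emit:
{"op": "arm_command", "data": {
  "gripper": [0],
  "slide": [
    [0.05, 0.28, 0]
  ],
  "turn": [
    [0, 0, 1.15]
  ]
}}

```text
clock: 12.15
position: [0.4923, 0.1095, 0.0326]
tool_rot: [-3.139, 0.0, 1.673]
force: [-14.0, 1.8, 7.5]
grip_width: -0.0
```

Horizontal force is 14 N with an unexpected upward 7.5 N. I'll check the contact before going on.

```bash
python3 - <<'E'
from h import *
import cv2
w=vision.grab_frame("wrist")[170:330,170:400]
a=vision.grab_frame("scene")[190:235,225:285]; b=vision.grab_frame("side")[180:225,225:285]
r=lambda i:cv2.resize(i,(400,300),interpolation=cv2.INTER_CUBIC)
o=bot.observe(); print(o["position"],o["force"],o["moment"])
cv2.imwrite("pics/c4.png",np.vstack([np.hstack([r(a),r(b)]),np.hstack([cv2.resize(w,(431,300)),np.zeros((300,369,3),np.uint8)])]))
E
```

```text
[0.49284732 0.10958214 0.03273425] [-8.96494527  2.42488584  4.19237016] [0.48165271 1.93999412 0.03910858]
```

View pics/c4.png

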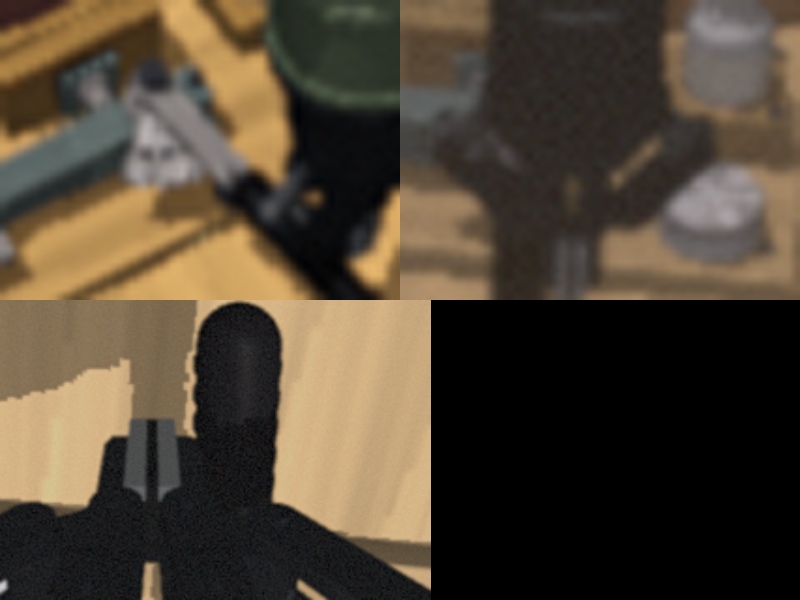

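The wide black finger base rests on the bar, not the grey tip, which explains the upward force. The settled reading dropped to 9 N. I'll back off so the lever springs back, then straddle the grip with open fingers and push with an inner pad.

Emit:
{"op": "arm_command", "data": {
  "gripper": [0, 0, 0, 0, 2],
  "slide": [
    [-0.3, -2, 0],
    [-0.5, -4.2, 0],
    [-0.5, -4.5, -4],
    [-0.5, -4.5, -8],
    [-0.5, -4.5, -12]
  ],
  "turn": [
    [0, 0, -5],
    [0, 0, -10],
    [0, 0, -12],
    [0, 0, -12],
    [0, 0, -12]
  ],
  "force": 60
}}

```text
clock: 12.92
position: [0.4499, 0.0998, 0.1543]
tool_rot: [3.141, -0.0, 1.883]
force: [0.7, -0.7, -0.1]
grip_width: 0.0169
```

Emit:
{"op": "arm_command", "data": {
  "gripper": [4, 4],
  "slide": [
    [0, 0, 0],
    [0, 0, 0]
  ],
  "turn": [
    [0, 0, 0],
    [0, 0, 0]
  ]
}}

```text
clock: 13.18
position: [0.4498, 0.0994, 0.1526]
tool_rot: [3.141, 0.0, 1.882]
force: [0.1, -0.5, -0.1]
grip_width: 0.0404
```

```bash
python3 - <<'E'
from h import *
print(cmd([.4885,.1057,.12],108.3)); print(bot.observe()["grip_width"])
E
```

```text
([-0.58, 3.88, 3.26], [0.01, 0.01, -0.46])
0.04038858623565366
```

Emit:
{"op": "arm_command", "data": {
  "gripper": [4, 4, 4, 4],
  "slide": [
    [-0.6, 3.9, 0],
    [-0.6, 3.9, 3],
    [-0.6, 3.9, 6],
    [-0.6, 3.9, 6]
  ],
  "turn": [
    [0, 0, -0.5],
    [0, 0, -0.5],
    [0, 0, -0.5],
    [0, 0, -0.5]
  ]
}}

```text
clock: 13.68
position: [0.487, 0.1058, 0.0906]
tool_rot: [-3.137, -0.001, 1.892]
force: [0.7, -0.0, 0.3]
grip_width: 0.0402
```

```bash
python3 - <<'E'
from h import *
import cv2
o=bot.observe(); w=vision.grab_frame("wrist"); print(o["position"],o["tool_rot"],o["force"])
cv2.imwrite("pics/c5.png",cv2.resize(w[120:330,110:390],(800,600),interpolation=cv2.INTER_CUBIC))
E
```

```text
[0.48696285 0.10578012 0.0905861 ] [-3.13689313e+00 -1.01170922e-03  1.89209508e+00] [ 0.65209653 -0.00220008  0.25031359]
```

View pics/c5.png

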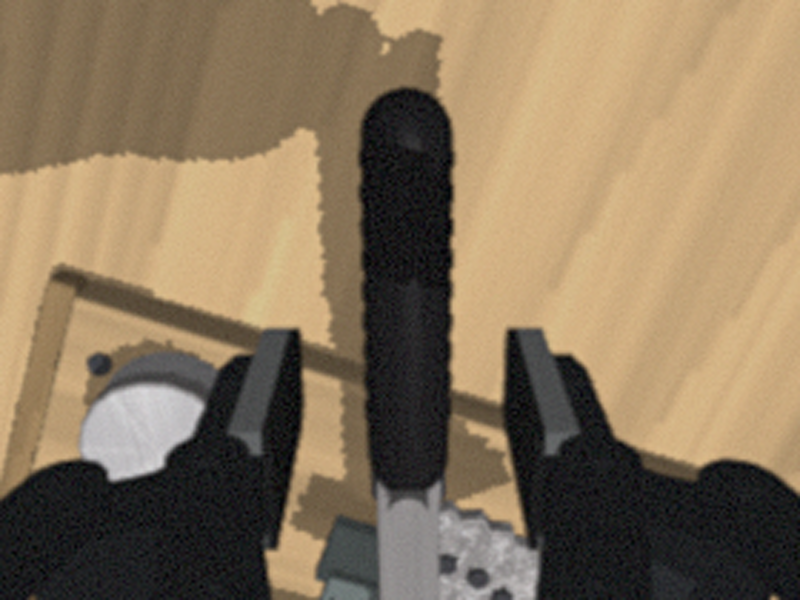

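The bar (column 407) sits centred between the inner pads (300 and 507). I'll lower 60 mm and push with the left pad.

Emit:
{"op": "arm_command", "data": {
  "gripper": [4, 4, 4, 4],
  "slide": [
    [0, 0, 3],
    [0, 0, 5],
    [0, 0, 6],
    [0, 0, 6]
  ],
  "turn": [
    [0, 0, 0],
    [0, 0, 0],
    [0, 0, 0],
    [0, 0, 0]
  ]
}}

```text
clock: 14.22
position: [0.4889, 0.1061, 0.0332]
tool_rot: [3.142, -0.0, 1.891]
force: [-0.2, 0.2, 0.4]
grip_width: 0.0399
```

Emit:
{"op": "arm_command", "data": {
  "gripper": [4, 4],
  "slide": [
    [0, 0.3, 0],
    [0, 0.6, 0]
  ],
  "turn": [
    [0, 0, 0],
    [0, 0, 0]
  ]
}}

```text
clock: 14.48
position: [0.4951, 0.1079, 0.0335]
tool_rot: [3.14, 0.0, 1.891]
force: [1.7, -0.3, 0.2]
grip_width: 0.0401
```

Emit:
{"op": "arm_command", "data": {
  "gripper": [4],
  "slide": [
    [0, 0.15, 0]
  ],
  "turn": [
    [0, 0, 0]
  ]
}}

```text
clock: 14.6
position: [0.4963, 0.1084, 0.0331]
tool_rot: [3.141, 0.0, 1.891]
force: [-2.8, -1.0, 2.3]
grip_width: 0.0402
```

Emit:
{"op": "arm_command", "data": {
  "gripper": [4],
  "slide": [
    [0, 0.15, 0]
  ],
  "turn": [
    [0, 0, 0]
  ]
}}

```text
clock: 14.72
position: [0.4967, 0.1084, 0.0328]
tool_rot: [-3.14, 0.0, 1.891]
force: [-4.9, 0.0, 3.9]
grip_width: 0.0399
```

Emit:
{"op": "arm_command", "data": {
  "gripper": [4],
  "slide": [
    [0, 0.15, 0]
  ],
  "turn": [
    [0, 0, 0]
  ]
}}

```text
clock: 14.85
position: [0.4981, 0.109, 0.0327]
tool_rot: [-3.14, 0.0, 1.891]
force: [-5.3, -0.3, 3.3]
grip_width: 0.0399
```

Emit:
{"op": "arm_command", "data": {
  "gripper": [4],
  "slide": [
    [0, 0.15, 0]
  ],
  "turn": [
    [0, 0, 0]
  ]
}}

```text
clock: 14.98
position: [0.4995, 0.1095, 0.0327]
tool_rot: [-3.14, 0.0, 1.891]
force: [-6.1, -0.7, 4.3]
grip_width: 0.0401
```

Emit:
{"op": "arm_command", "data": {
  "gripper": [4],
  "slide": [
    [-0.02, 0.28, -0.05]
  ],
  "turn": [
    [0, 0, 2]
  ]
}}

```text
clock: 15.1
position: [0.502, 0.1099, 0.033]
tool_rot: [-3.14, 0.0, 1.856]
force: [-5.0, -2.1, -3.1]
grip_width: 0.0399
```

Emit:
{"op": "arm_command", "data": {
  "gripper": [4],
  "slide": [
    [-0.02, 0.28, -0.05]
  ],
  "turn": [
    [0, 0, 2]
  ]
}}

```text
clock: 15.22
position: [0.5047, 0.1104, 0.0334]
tool_rot: [-3.14, 0.0, 1.82]
force: [-4.0, -1.5, -2.2]
grip_width: 0.0398
```

Emit:
{"op": "arm_command", "data": {
  "gripper": [4],
  "slide": [
    [-0.02, 0.28, 0]
  ],
  "turn": [
    [0, 0, 1.15]
  ]
}}

```text
clock: 15.35
position: [0.5076, 0.1111, 0.0335]
tool_rot: [-3.14, 0.0, 1.801]
force: [-4.8, -1.3, -2.8]
grip_width: 0.0401
```

Emit:
{"op": "arm_command", "data": {
  "gripper": [4],
  "slide": [
    [-0.02, 0.28, 0]
  ],
  "turn": [
    [0, 0, 1.15]
  ]
}}

```text
clock: 15.48
position: [0.5104, 0.1116, 0.0334]
tool_rot: [-3.14, 0.0, 1.781]
force: [-4.9, -1.7, -2.3]
grip_width: 0.04
```

Emit:
{"op": "arm_command", "data": {
  "gripper": [4],
  "slide": [
    [-0.02, 0.28, 0]
  ],
  "turn": [
    [0, 0, 1.15]
  ]
}}

```text
clock: 15.6
position: [0.5132, 0.112, 0.0335]
tool_rot: [-3.14, 0.0, 1.761]
force: [-3.9, -1.7, -2.6]
grip_width: 0.0402
```

Emit:
{"op": "arm_command", "data": {
  "gripper": [4],
  "slide": [
    [-0.02, 0.28, 0]
  ],
  "turn": [
    [0, 0, 1.15]
  ]
}}

```text
clock: 15.72
position: [0.516, 0.1123, 0.0334]
tool_rot: [-3.14, 0.0, 1.741]
force: [-5.7, -1.1, -2.2]
grip_width: 0.0401
```

Emit:
{"op": "arm_command", "data": {
  "gripper": [4],
  "slide": [
    [-0.02, 0.28, 0]
  ],
  "turn": [
    [0, 0, 1.15]
  ]
}}

```text
clock: 15.85
position: [0.5186, 0.1126, 0.0334]
tool_rot: [-3.14, 0.0, 1.721]
force: [-5.8, -1.7, -0.9]
grip_width: 0.0398
```

Emit:
{"op": "arm_command", "data": {
  "gripper": [4],
  "slide": [
    [-0.02, 0.28, 0]
  ],
  "turn": [
    [0, 0, 1.15]
  ]
}}

```text
clock: 15.98
position: [0.5212, 0.1128, 0.0334]
tool_rot: [-3.139, 0.001, 1.701]
force: [-8.4, -1.2, -0.7]
grip_width: 0.04
```

Emit:
{"op": "arm_command", "data": {
  "gripper": [4],
  "slide": [
    [-0.02, 0.28, 0]
  ],
  "turn": [
    [0, 0, 1.15]
  ]
}}

```text
clock: 16.1
position: [0.5236, 0.113, 0.0333]
tool_rot: [-3.139, 0.001, 1.681]
force: [-11.3, -1.8, 1.4]
grip_width: 0.0399
```

Emit:
{"op": "arm_command", "data": {
  "gripper": [4],
  "slide": [
    [-0.02, 0.28, 0]
  ],
  "turn": [
    [0, 0, 1.15]
  ]
}}

```text
clock: 16.23
position: [0.5258, 0.113, 0.0332]
tool_rot: [-3.138, 0.001, 1.661]
force: [-14.5, -2.2, 5.0]
grip_width: 0.04
```

Emit:
{"op": "arm_command", "data": {
  "gripper": [4, 4],
  "slide": [
    [0, 0, 0],
    [0, 0, 0]
  ],
  "turn": [
    [0, 0, 0],
    [0, 0, 0]
  ]
}}

```text
clock: 16.48
position: [0.5267, 0.1132, 0.0334]
tool_rot: [-3.139, 0.0, 1.661]
force: [-7.7, -0.4, -0.9]
grip_width: 0.04
```

Emit:
{"op": "arm_command", "data": {
  "gripper": [4, 4],
  "slide": [
    [-0.01, 0.14, 0],
    [-0.01, 0.14, 0]
  ],
  "turn": [
    [0, 0, 0.6],
    [0, 0, 0.6]
  ]
}}

```text
clock: 16.73
position: [0.5285, 0.1133, 0.0334]
tool_rot: [-3.14, 0.0, 1.65]
force: [-5.0, -0.9, -1.0]
grip_width: 0.0403
```

Emit:
{"op": "arm_command", "data": {
  "gripper": [4, 4],
  "slide": [
    [-0.01, 0.14, 0],
    [-0.01, 0.14, 0]
  ],
  "turn": [
    [0, 0, 0.6],
    [0, 0, 0.6]
  ]
}}

```text
clock: 16.98
position: [0.5302, 0.1134, 0.0335]
tool_rot: [-3.141, 0.0, 1.64]
force: [-4.6, -0.3, -1.7]
grip_width: 0.0402
```

Emit:
{"op": "arm_command", "data": {
  "gripper": [4, 4],
  "slide": [
    [-0.01, 0.14, 0],
    [-0.01, 0.14, 0]
  ],
  "turn": [
    [0, 0, 0.6],
    [0, 0, 0.6]
  ]
}}

```text
clock: 17.23
position: [0.532, 0.1135, 0.0337]
tool_rot: [-3.141, -0.0, 1.629]
force: [-4.1, -0.7, -1.6]
grip_width: 0.04
```

Emit:
{"op": "arm_command", "data": {
  "gripper": [4, 4],
  "slide": [
    [-0.01, 0.14, 0],
    [-0.01, 0.14, 0]
  ],
  "turn": [
    [0, 0, 0.6],
    [0, 0, 0.6]
  ]
}}

```text
clock: 17.48
position: [0.5336, 0.1135, 0.0338]
tool_rot: [3.141, -0.0, 1.619]
force: [-2.7, 0.8, -3.3]
grip_width: 0.0397
```

Emit:
{"op": "arm_command", "data": {
  "gripper": [4, 4],
  "slide": [
    [-0.01, 0.14, 0],
    [-0.01, 0.14, 0]
  ],
  "turn": [
    [0, 0, 0.6],
    [0, 0, 0.6]
  ]
}}

```text
clock: 17.73
position: [0.5351, 0.1134, 0.0339]
tool_rot: [3.141, -0.0, 1.608]
force: [-3.7, -0.1, -2.0]
grip_width: 0.0401
```

Click 1 felt: it peaked at about 14 N at TCP x 0.526, then dropped to about 3 N. I'll go on toward click 2.

Emit:
{"op": "arm_command", "data": {
  "gripper": [4, 4],
  "slide": [
    [-0.02, 0.28, 0],
    [-0.02, 0.28, 0]
  ],
  "turn": [
    [0, 0, 1.15],
    [0, 0, 1.15]
  ]
}}

```text
clock: 17.98
position: [0.5378, 0.1133, 0.0338]
tool_rot: [3.142, -0.0, 1.588]
force: [-4.9, 2.0, -0.6]
grip_width: 0.0399
```

Emit:
{"op": "arm_command", "data": {
  "gripper": [4, 4],
  "slide": [
    [-0.02, 0.28, 0],
    [-0.02, 0.28, 0]
  ],
  "turn": [
    [0, 0, 1.15],
    [0, 0, 1.15]
  ]
}}

```text
clock: 18.23
position: [0.5404, 0.1132, 0.0338]
tool_rot: [-3.141, -0.0, 1.568]
force: [-6.0, 0.8, 0.5]
grip_width: 0.0403
```

Emit:
{"op": "arm_command", "data": {
  "gripper": [4, 4],
  "slide": [
    [-0.02, 0.28, 0],
    [-0.02, 0.28, 0]
  ],
  "turn": [
    [0, 0, 1.15],
    [0, 0, 1.15]
  ]
}}

```text
clock: 18.48
position: [0.5431, 0.113, 0.0338]
tool_rot: [-3.141, -0.0, 1.549]
force: [-5.7, 1.4, -0.4]
grip_width: 0.0396
```

Emit:
{"op": "arm_command", "data": {
  "gripper": [4, 4],
  "slide": [
    [-0.02, 0.28, 0],
    [-0.02, 0.28, 0]
  ],
  "turn": [
    [0, 0, 1.15],
    [0, 0, 1.15]
  ]
}}

```text
clock: 18.73
position: [0.5458, 0.1128, 0.0338]
tool_rot: [-3.141, -0.0, 1.529]
force: [-6.5, 1.4, 0.7]
grip_width: 0.0401
```

Emit:
{"op": "arm_command", "data": {
  "gripper": [4, 4],
  "slide": [
    [-0.01, 0.14, 0],
    [-0.01, 0.14, 0]
  ],
  "turn": [
    [0, 0, 0.6],
    [0, 0, 0.6]
  ]
}}

```text
clock: 18.98
position: [0.5471, 0.1127, 0.0338]
tool_rot: [-3.141, -0.0, 1.518]
force: [-6.2, 0.4, -0.4]
grip_width: 0.0401
```

Emit:
{"op": "arm_command", "data": {
  "gripper": [4, 4],
  "slide": [
    [-0.01, 0.14, 0],
    [-0.01, 0.14, 0]
  ],
  "turn": [
    [0, 0, 0.6],
    [0, 0, 0.6]
  ]
}}

```text
clock: 19.23
position: [0.5484, 0.1125, 0.0338]
tool_rot: [-3.141, 0.0, 1.508]
force: [-7.8, 0.6, 0.8]
grip_width: 0.0395
```

Emit:
{"op": "arm_command", "data": {
  "gripper": [4, 4],
  "slide": [
    [-0.01, 0.14, 0],
    [-0.01, 0.14, 0]
  ],
  "turn": [
    [0, 0, 0.6],
    [0, 0, 0.6]
  ]
}}

```text
clock: 19.48
position: [0.5497, 0.1123, 0.0338]
tool_rot: [-3.141, 0.0, 1.497]
force: [-7.0, 0.7, 1.1]
grip_width: 0.0402
```

Emit:
{"op": "arm_command", "data": {
  "gripper": [4, 4],
  "slide": [
    [-0.01, 0.14, 0],
    [-0.01, 0.14, 0]
  ],
  "turn": [
    [0, 0, 0.6],
    [0, 0, 0.6]
  ]
}}

```text
clock: 19.73
position: [0.5509, 0.1122, 0.0337]
tool_rot: [-3.14, 0.0, 1.487]
force: [-9.1, 1.2, 1.5]
grip_width: 0.0402
```

Emit:
{"op": "arm_command", "data": {
  "gripper": [4, 4],
  "slide": [
    [-0.01, 0.14, 0],
    [-0.01, 0.14, 0]
  ],
  "turn": [
    [0, 0, 0.6],
    [0, 0, 0.6]
  ]
}}

```text
clock: 19.98
position: [0.552, 0.112, 0.0337]
tool_rot: [-3.14, 0.0, 1.477]
force: [-10.4, 1.4, 2.7]
grip_width: 0.04
```

Emit:
{"op": "arm_command", "data": {
  "gripper": [4, 4],
  "slide": [
    [-0.01, 0.14, 0],
    [-0.01, 0.14, 0]
  ],
  "turn": [
    [0, 0, 0.6],
    [0, 0, 0.6]
  ]
}}

```text
clock: 20.23
position: [0.5536, 0.1118, 0.0337]
tool_rot: [-3.14, 0.0, 1.466]
force: [-8.3, 1.5, 2.0]
grip_width: 0.0403
```

Emit:
{"op": "arm_command", "data": {
  "gripper": [4, 4],
  "slide": [
    [-0.01, 0.14, 0],
    [-0.01, 0.14, 0]
  ],
  "turn": [
    [0, 0, 0.6],
    [0, 0, 0.6]
  ]
}}

```text
clock: 20.48
position: [0.5556, 0.1115, 0.0338]
tool_rot: [-3.141, -0.0, 1.455]
force: [-5.4, 1.6, -0.4]
grip_width: 0.0402
```

Click 2 felt: about 10.5 N at x 0.552, falling to 5 N. That is about 0.41 rad, the right spacing after click 1. Now click 3, expected about 0.60.

Emit:
{"op": "arm_command", "data": {
  "gripper": [4, 4],
  "slide": [
    [-0.02, 0.28, 0],
    [-0.02, 0.28, 0]
  ],
  "turn": [
    [0, 0, 1.15],
    [0, 0, 1.15]
  ]
}}

```text
clock: 20.72
position: [0.5587, 0.111, 0.0339]
tool_rot: [3.141, -0.0, 1.435]
force: [-2.0, 2.2, -1.6]
grip_width: 0.0397
```

Emit:
{"op": "arm_command", "data": {
  "gripper": [4, 4],
  "slide": [
    [-0.02, 0.28, 0],
    [-0.02, 0.28, 0]
  ],
  "turn": [
    [0, 0, 1.15],
    [0, 0, 1.15]
  ]
}}

```text
clock: 20.98
position: [0.5614, 0.1105, 0.0339]
tool_rot: [3.141, -0.0, 1.415]
force: [-2.9, 2.8, -1.1]
grip_width: 0.0399
```

Emit:
{"op": "arm_command", "data": {
  "gripper": [4, 4],
  "slide": [
    [-0.02, 0.28, 0],
    [-0.02, 0.28, 0]
  ],
  "turn": [
    [0, 0, 1.15],
    [0, 0, 1.15]
  ]
}}

```text
clock: 21.22
position: [0.564, 0.1099, 0.0338]
tool_rot: [-3.141, -0.0, 1.395]
force: [-6.2, 3.1, -0.9]
grip_width: 0.0399
```

Emit:
{"op": "arm_command", "data": {
  "gripper": [4, 4],
  "slide": [
    [-0.02, 0.28, 0],
    [-0.02, 0.28, 0]
  ],
  "turn": [
    [0, 0, 1.15],
    [0, 0, 1.15]
  ]
}}

```text
clock: 21.48
position: [0.5666, 0.1093, 0.0338]
tool_rot: [-3.141, -0.0, 1.375]
force: [-5.9, 2.6, 0.8]
grip_width: 0.0399
```

Emit:
{"op": "arm_command", "data": {
  "gripper": [4, 4],
  "slide": [
    [-0.02, 0.28, 0],
    [-0.02, 0.28, 0]
  ],
  "turn": [
    [0, 0, 1.15],
    [0, 0, 1.15]
  ]
}}

```text
clock: 21.72
position: [0.5693, 0.1086, 0.0338]
tool_rot: [-3.141, -0.0, 1.355]
force: [-5.7, 3.6, -0.1]
grip_width: 0.0401
```

Emit:
{"op": "arm_command", "data": {
  "gripper": [4, 4],
  "slide": [
    [-0.02, 0.28, 0],
    [-0.02, 0.28, 0]
  ],
  "turn": [
    [0, 0, 1.15],
    [0, 0, 1.15]
  ]
}}

```text
clock: 21.98
position: [0.5719, 0.1079, 0.0338]
tool_rot: [-3.141, -0.0, 1.335]
force: [-6.4, 3.4, -0.1]
grip_width: 0.0397
```

Emit:
{"op": "arm_command", "data": {
  "gripper": [4, 4],
  "slide": [
    [-0.01, 0.14, 0],
    [-0.01, 0.14, 0]
  ],
  "turn": [
    [0, 0, 0.6],
    [0, 0, 0.6]
  ]
}}

```text
clock: 22.22
position: [0.573, 0.1075, 0.0338]
tool_rot: [-3.141, -0.0, 1.325]
force: [-7.4, 4.6, 0.7]
grip_width: 0.04
```

Emit:
{"op": "arm_command", "data": {
  "gripper": [4, 4],
  "slide": [
    [-0.01, 0.14, 0],
    [-0.01, 0.14, 0]
  ],
  "turn": [
    [0, 0, 0.6],
    [0, 0, 0.6]
  ]
}}

```text
clock: 22.48
position: [0.5743, 0.1071, 0.0338]
tool_rot: [-3.141, -0.0, 1.314]
force: [-6.3, 4.9, 0.6]
grip_width: 0.0398
```

Emit:
{"op": "arm_command", "data": {
  "gripper": [4, 4],
  "slide": [
    [-0.01, 0.14, 0],
    [-0.01, 0.14, 0]
  ],
  "turn": [
    [0, 0, 0.6],
    [0, 0, 0.6]
  ]
}}

```text
clock: 22.72
position: [0.5754, 0.1067, 0.0337]
tool_rot: [-3.14, -0.0, 1.304]
force: [-9.5, 4.0, 2.6]
grip_width: 0.0403
```

Emit:
{"op": "arm_command", "data": {
  "gripper": [4, 4],
  "slide": [
    [-0.01, 0.14, 0],
    [-0.01, 0.14, 0]
  ],
  "turn": [
    [0, 0, 0.6],
    [0, 0, 0.6]
  ]
}}

```text
clock: 22.98
position: [0.5767, 0.1063, 0.0338]
tool_rot: [-3.14, -0.0, 1.294]
force: [-8.4, 5.4, 2.0]
grip_width: 0.0398
```

Emit:
{"op": "arm_command", "data": {
  "gripper": [4, 4],
  "slide": [
    [-0.01, 0.14, 0],
    [-0.01, 0.14, 0]
  ],
  "turn": [
    [0, 0, 0.6],
    [0, 0, 0.6]
  ]
}}

```text
clock: 23.22
position: [0.5778, 0.1059, 0.0337]
tool_rot: [-3.14, -0.0, 1.283]
force: [-9.9, 4.5, 2.9]
grip_width: 0.0404
```

Emit:
{"op": "arm_command", "data": {
  "gripper": [4, 4],
  "slide": [
    [-0.01, 0.14, 0],
    [-0.01, 0.14, 0]
  ],
  "turn": [
    [0, 0, 0.6],
    [0, 0, 0.6]
  ]
}}

```text
clock: 23.48
position: [0.5793, 0.1054, 0.0338]
tool_rot: [-3.14, -0.0, 1.273]
force: [-8.0, 4.3, 1.6]
grip_width: 0.0402
```

Emit:
{"op": "arm_command", "data": {
  "gripper": [4, 4],
  "slide": [
    [-0.01, 0.14, 0],
    [-0.01, 0.14, 0]
  ],
  "turn": [
    [0, 0, 0.6],
    [0, 0, 0.6]
  ]
}}

```text
clock: 23.72
position: [0.5812, 0.1048, 0.0339]
tool_rot: [-3.141, -0.001, 1.262]
force: [-4.5, 4.5, -0.6]
grip_width: 0.04
```

Emit:
{"op": "arm_command", "data": {
  "gripper": [4, 4],
  "slide": [
    [-0.01, 0.14, 0],
    [-0.01, 0.14, 0]
  ],
  "turn": [
    [0, 0, 0.6],
    [0, 0, 0.6]
  ]
}}

```text
clock: 23.98
position: [0.5826, 0.1043, 0.0338]
tool_rot: [-3.141, -0.001, 1.252]
force: [-4.6, 4.4, -1.2]
grip_width: 0.0399
```

Emit:
{"op": "arm_command", "data": {
  "gripper": [4, 4],
  "slide": [
    [-0.01, 0.14, 0],
    [-0.01, 0.14, 0]
  ],
  "turn": [
    [0, 0, 0.6],
    [0, 0, 0.6]
  ]
}}

```text
clock: 24.22
position: [0.5839, 0.1038, 0.0339]
tool_rot: [-3.141, -0.001, 1.241]
force: [-5.2, 5.4, -1.2]
grip_width: 0.0402
```

Emit:
{"op": "arm_command", "data": {
  "gripper": [4, 4],
  "slide": [
    [-0.01, 0.14, 0],
    [-0.01, 0.14, 0]
  ],
  "turn": [
    [0, 0, 0.6],
    [0, 0, 0.6]
  ]
}}

```text
clock: 24.48
position: [0.5853, 0.1032, 0.0339]
tool_rot: [-3.142, -0.001, 1.231]
force: [-3.4, 5.1, -0.5]
grip_width: 0.0402
```

Emit:
{"op": "arm_command", "data": {
  "gripper": [4, 4],
  "slide": [
    [-0.01, 0.14, 0],
    [-0.01, 0.14, 0]
  ],
  "turn": [
    [0, 0, 0.6],
    [0, 0, 0.6]
  ]
}}

```text
clock: 24.72
position: [0.5866, 0.1026, 0.0339]
tool_rot: [3.142, -0.001, 1.22]
force: [-3.1, 4.0, -1.3]
grip_width: 0.0399
```

Emit:
{"op": "arm_command", "data": {
  "gripper": [4, 4],
  "slide": [
    [-0.01, 0.14, 0],
    [-0.01, 0.14, 0]
  ],
  "turn": [
    [0, 0, 0.6],
    [0, 0, 0.6]
  ]
}}

```text
clock: 24.98
position: [0.5877, 0.1022, 0.0338]
tool_rot: [-3.141, -0.001, 1.21]
force: [-4.0, 4.4, -0.8]
grip_width: 0.0398
```

Click 3 felt: about 11 N at x 0.578, then down to about 5 N. That is about 0.60 rad, and I'm now about 0.066 rad past it. A last small step centres it, then a check.

Emit:
{"op": "arm_command", "data": {
  "gripper": [4, 4, 4],
  "slide": [
    [-0.02, 0.22, 0],
    [-0.02, 0.22, 0],
    [-0.02, 0.22, 0]
  ],
  "turn": [
    [0, 0, 1],
    [0, 0, 1],
    [0, 0, 1]
  ]
}}

```text
clock: 25.35
position: [0.5897, 0.1013, 0.0338]
tool_rot: [-3.141, -0.001, 1.192]
force: [-5.6, 6.1, -0.7]
grip_width: 0.04
```

```bash
python3 - <<'E'
from h import *
import cv2
w=vision.grab_frame("wrist")
a=vision.grab_frame("scene")[150:234,190:302]; b=vision.grab_frame("side")[145:229,190:302]
r=lambda i:cv2.resize(i,(400,300),interpolation=cv2.INTER_CUBIC)
cv2.imwrite("pics/c6.png",np.vstack([np.hstack([r(a),r(b)]),np.hstack([r(w),r(w[190:340,220:420])])]))
o=bot.observe(); v=o["position"][:2]-[.532,-.0275]; print(o["position"],o["force"],o["clock"],"theta",np.radians(104.94)-np.arctan2(v[1],v[0]),np.abs(o["qd"]).max())
E
```

```text
[0.58964679 0.10126387 0.03384464] [-6.00544238  5.01523224 -0.48420193] 25.5 theta 0.6816866460255409 0.0020097389464991044
```

View pics/c6.png

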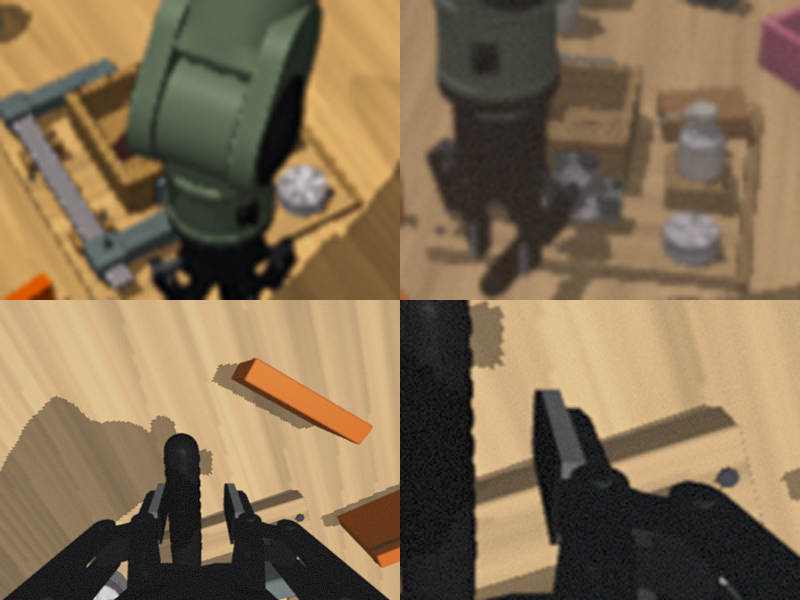

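The left pad pushes on the grip, the can's cap is up, and nothing around the jig has moved. The push is steady at 7.8 N, about 0.08 rad past click 3 and 0.11 rad short of click 4. Handing in.

```bash
python3 -c "
from workcell import bot,job_done
print(job_done()); o=bot.observe(); print(o['clock'],o['position'],o['force'])"
```

```text
the job is handed in; nothing more can be done
None
the job is handed in; nothing more can be done
```

I pressed the spray cap down to its stop (force rose to 47 N) and let it up. I then pushed the lever three clicks with the left inner pad and handed in while still holding it there.

- **Clicks:** I felt them at about 0.22, 0.41 and 0.60 rad, evenly spaced. The last check was at about 0.68 rad, roughly 0.08 past the third click and 0.11 short of the fourth. The push was a steady 7.8 N and the arm was still.
- **Final view:** The last pictures show the cap up and the nearby bystanders in place. The arm hid the closed joint, so I did not see it. The front being closed follows only from the third click.
- **Fingertip offset:** The fingertips ended about 38 mm short of the reported TCP, so I found the cap by feel.
- **First lever try:** This attempt pressed with the fingers' black base and had an upward force. I stopped at about 0.21 rad, where the force had peaked at 14 N and fallen to 9 N, so the first click may already have been passing. I let the lever spring back and started again. The second try also peaked higher at click 1 (about 14 N) than the stated 8 to 11 N.

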